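# Let the large lime out of the dispenser

## Robot

A 6-joint arm with a two-finger parallel gripper is mounted at the origin on the work surface. World frame = base frame: x ahead of the robot, y to its left, z up, the work surface at z = 0. Lengths are in mm, angles in rad, forces in N, time in s.
With the tool pointing down it reaches from about 300 to 775 mm from the base axis. Payload 14.6 kg.
Tool frame: the origin (TCP) lies midway between the tips of the shut fingers; the grasp point (between the pads) lies 19 mm behind it (manip.grip_depth is the distance from the TCP to the grasp point, in mm); x points along the fingers, y is the direction in which the jaws open and shut, and the axes are right-handed (so a half turn about x gives the same grasp; the last joint's range is limited). The gripper opens to 94 mm and grips with 3 to 60 N. Pads are 16 mm wide; open, the fingers measure 119 mm over their backs; the gripper's body (75 mm by 177 mm) begins 78 mm behind the grasp point.
Start: joints at [-1.35, 0.3, 1.521, -0, 1.321, -0.067], TCP at [156.107, -527.371, 205.446] pointing down, gripper open.
Joint ranges: [-3.03, 3.03], [-0.79, 2.21], [0.23, 2.52], [-1.04, 4.18], [0, 3.07], [-2.55, 2.55]. Speed limits (rad/s): [2.22, 2.22, 2.57, 3.14, 3.14, 3.14].

## Interface

Orientations are given as [roll, pitch, yaw] about the fixed x, y, z axes, in that order (R = Rz(yaw) Ry(pitch) Rx(roll)).
In Python, from cell import readout, cams, ticket, manip gives the robot as it stands. The module is installed in compiled form; this text tells all that it offers.
- The arm moves only by the tool apply_moves, never from a script. Its argument "plan" is one flat list of numbers, 7 for each row, row after row: the turn, a rotation vector about the tool's x, y, z in rad, then the shift along the tool's x, y, z in m, then the opening in per cent of the stroke, from 0 (shut) to 100 (fully open). In form: [wx, wy, wz, x, y, z, fingers, wx, wy, wz, x, y, z, fingers, ...]. A call has 1 to 5 rows; each row shifts and turns the commanded pose from where the row before left it, along the tool's axes as they then stand; what a row does not reach is not made up. A row lasts 1/8 s, in which the tool goes at most 62.5 mm and 10.7 degrees, less where a joint would pass 70% of its speed; a pose out of reach is approached as far as the arm can. A call with a gripper value outside its range is refused whole. The fingers move at their own pace and stop on an object; "force" is the grip in N (left out, the last holds). Time passes only in rows, so rows that do not move let the fingers close. It gives the time, the measured TCP pose, the force and the opening at its end, in the units of the state.
- readout.read_state(): the state, without advancing time (a new reading comes with each control period).
- cams.camera(name): name is "scene" or "top"; returns a dict with "image" (420x560x3 uint8, red, green, blue), "fovy" (degrees; the focal length in pixels is half the picture's height over the tangent of half this angle, whatever the lens; pixels are square), "cx", "cy" (the principal point, pixels), "D" ([k1, k2, p1, p2, k3] as OpenCV has them; the pictures are not rectified), "position" and "orientation" of the camera in the world. Camera axes: x right, y down, z forward; pixel columns grow to the right and rows downward; lengths in mm; the calibration is good to about 2 mm. A picture is of the moment at which its call begins. There is no depth.
- ticket.sign_off(): hands the job in, once; it reports no verdict.
The state is a dict: "clock": time; "joints": joint angles; "qd": joint speeds; "effort": joint torques, N m; "eef_pos": TCP position; "eef_rot": TCP orientation; "wrist_force": force on the tool from outside, world axes, zero at the start; "moment": the same for the moment, N m; "finger_gap": finger opening in mm.
Only numpy, scipy, OpenCV 4.12 (cv2) and the standard library are available. Lean on these libraries where they do the work, as an engineer would, in place of code of your own. Each camera call takes 0.05 s, during which the arm holds its last target.

## Task

The lime dispenser on the counter holds a large lime in one lane and a small lime in the other: push its catch drawer fully home first, then press down the wooden paddle on the large lime's side so that its gate lifts, and keep it down until the large lime has rolled into the drawer. Then let the paddle come back up so that the gate shuts, and finish clear of everything. Only push and press with the fingertips: do not touch or pick up either lime, do not press the other paddle, keep the small lime in its lane, and leave the other kitchen things where they stand.

Things in the scene. Friction and masses are not known exactly. Their poses are not given: they have to be found in the camera images.
- dispenser: Fixed aluminium lime dispenser, 134 mm high. Origin: on the counter, midway below the two gates. +x points away from the robot, up the chutes; +y to the left. Two open lanes, 57 mm wide, centred at y = +-31.5 mm, slope 12 degrees down to a lip at x = -35 mm, 60 mm high, over the catch drawer. At x = 0 a gate on a rocker blocks each lane; rocker pivots at y = +-100 mm, wooden paddles outside them.
- drawer (a joint): How far the catch drawer is pulled out towards the robot (along the dispenser's -x), m: 0 is fully home against a hard stop, 0.07 is the most. It slides stiffly (about 2 N) and stays where it is left.
- drawer_front (a point): Centre of the outer face of the catch drawer's upright front plate, which faces the robot: plate 150 mm wide, from 2 to 62 mm above the counter; the point lies 36 mm above the counter. With the drawer home it is at x = -115 mm of the dispenser. Push here along the dispenser's +x.
- drawer_in (a point): Middle of the drawer's inner floor, 5 mm above the counter; the drawer is an open aluminium tray, inside 82 mm (x) by 116 mm (y), walls about 40 mm high. Axes as the dispenser's.
- rocker_left (a joint): Angle of the left rocker, rad: 0 is at rest with the gate shut (it is sprung back to this), 0.6 is the paddle fully down on its stop with the gate raised. The large lime passes from about 0.5 on. Holding it fully down takes about 5 N at the middle of the paddle.
- rocker_right (a joint): Angle of the right rocker, rad; same as the left one.
- left_pad (a point): Middle of the top face of the left rocker's wooden paddle, 46 x 46 mm and 10 mm thick, 133 mm above the counter at rest; at x = -30 mm, y = +165 mm of the dispenser. It serves the left lane. Fully pressed, its middle is 38 mm lower and 7 mm nearer the pivot, and it slopes 0.6 rad down and outwards.
- right_pad (a point): The same point of the right rocker's paddle, which serves the right lane, at x = -30 mm, y = -165 mm of the dispenser.
- large_lime: Large green lime, a ball of 42 mm diameter, about 45 g; origin at its centre. It waits behind the gate of the left or the right lane (never the same lane as the small lime). When its gate is lifted it rolls out by itself in about a second.
- small_lime: Small green lime, a ball of 30 mm diameter; origin at its centre. Waits behind the gate of the other lane and must stay there.
- ramekin_a: Blue ceramic ramekin, 76 mm across, 45 mm high, standing left of the drawer; origin under its middle. Leave alone.
- ramekin_b: Blue ceramic ramekin, the same, standing right of the drawer. Leave alone.
- mortar: Heavy grey stone mortar, 130 mm across, 105 mm high, right of the dispenser; origin under its middle. Leave alone.
- pestle: Hardwood pestle, 178 mm long, 40 mm thick, lying on the counter at the right; origin under its middle. Leave alone.
- ladle: Aluminium ladle lying on the counter at the left, bowl 80 mm across, handle about 200 mm; origin under the bowl. Leave alone.
- jar: Amber glass jar with a steel lid, 60 mm across, 90 mm high, beyond the left paddle; origin under its middle. Leave alone.
Mind the look-alikes: they are no part of the job. What is shaped like the large_lime but blue is not meant.

How it is judged (in metres and radians):
On the way, in this order (a step that is already met when the one before it is completed fails the run):
1. the catch drawer is pushed fully home (value of joint drawer below 0.006 m), for 0.2 s.
2. the large lime's paddle is pressed down and its gate lifted, with the drawer home (((y of large_lime in the frame of dispenser above 0 m and value of joint rocker_left above 0.35 rad) or (y of large_lime in the frame of dispenser below 0 m and value of joint rocker_right above 0.35 rad)) and value of joint drawer below 0.006 m), for 0.1 s.
3. the large lime is in the drawer (x of large_lime in the frame of drawer_in between -0.046 and 0.046 m and y of large_lime in the frame of drawer_in between -0.062 and 0.062 m and z of large_lime in the frame of drawer_in below 0.034 m and value of joint drawer below 0.006 m), for 0.2 s.
At the end, for the whole second after the job is handed in: The large lime lies at rest (under 50 mm/s) inside the catch drawer, the drawer is home to within 6 mm, both rockers are back up (under 0.05 rad) with their gates shut, and the small lime is still behind its gate (all of step 3 and linear speed of large_lime below 0.05 m/s and value of joint each of rocker_left, rocker_right below 0.05 rad and x of small_lime in the frame of dispenser above 0.005 m); the robot touches nothing.
It fails at once if the robot touches a lime (contact force between any of the fingers, the arm and large_lime above 0.3 N or contact force between any of the fingers, the arm and small_lime above 0.3 N).
It fails at once if a lime is lifted out of the dispenser (height (world z) of any of large_lime, small_lime above 0.135 m).
It fails at once if a gate is opened before the drawer is home (value of joint drawer above 0.015 m and value of joint any of rocker_left, rocker_right above 0.25 rad).
It fails at once if the small lime's paddle is pressed, or the small lime leaves its place behind the gate (((y of small_lime in the frame of dispenser above 0 m and value of joint rocker_left above 0.2 rad) or (y of small_lime in the frame of dispenser below 0 m and value of joint rocker_right above 0.2 rad)) or x of small_lime in the frame of dispenser below 0 m).
It fails at once if a ramekin, the mortar, the pestle, the ladle or the jar is moved by more than 20 mm (distance of any of ramekin_a, ramekin_b, mortar, pestle, ladle, jar from where it was at the start of the episode above 0.02 m).
It also fails if it takes over 42 s, if anything falls off the work surface, if the arm or the gripper's body presses on something with over 40 N, if the wrist force passes 120 N, or if a joint passes its speed limit or range.

## Working session

There is one attempt and no reset: what is moved stays moved. The work goes in short steps, Python scripts to look and compute and a tool call to move; the robot and the scene stay as the last step left them, time stands still between calls to the robot, and variables do not carry over. Pictures are saved under pics/ and viewed, and the job is handed in when it is done.

Besides the shell and the picture viewer there is one more tool, called as name(argument=value, ...), one argument or row to a line, values as JSON. apply_moves: Moves the arm, as the interface text tells. Its arguments: {"type":"object","properties":{"plan":{"type":"array","items":{"type":"number"}},"force":{"type":"number"}},"required":["plan"]}

```bash
mkdir -p pics; python3 - <<'E'
from cell import readout,cams,manip
import cv2
s=readout.read_state();print(s)
for n in("scene","top"):
    c=cams.camera(n);cv2.imwrite(f"pics/{n}0.png",c["image"][:,:,::-1]);print({k:v for k,v in c.items() if k!="image"})
E
```

```text
{'clock': 0.0, 'joints': array([-1.34959872e+00,  3.00456652e-01,  1.52160466e+00, -8.26972527e-06,
        1.32068435e+00, -6.65813232e-02]), 'qd': array([-0.00220555,  0.00050225, -0.00242877, -0.00162345, -0.00032871,
       -0.00118189]), 'effort': array([-2.24997391e-03, -5.31799006e+01, -3.52740097e+01,  7.07732281e-02,
        2.44574749e-02, -6.55601048e-05]), 'eef_pos': array([ 156.04861156, -527.11787568,  204.88428045]), 'eef_rot': array([-1.63043066,  1.56964329,  1.79894297]), 'wrist_force': array([-1.14651636,  0.78891211,  0.61217321]), 'moment': array([ 0.01427476, -0.04755655, -0.02173696]), 'finger_gap': 93.8878001499168}
{'fovy': 42.85994550341019, 'cx': 284.4399083585137, 'cy': 208.6408934763275, 'D': array([-0.10482422,  0.        ,  0.        ,  0.        ,  0.        ]), 'position': array([1464.5402261 ,   94.55319276,  708.75728513]), 'orientation': array([-2.19464642,  0.0194693 ,  1.64355915])}
{'fovy': 50.899585607099404, 'cx': 273.3992052713055, 'cy': 203.97600824640378, 'D': array([-0.02347568,  0.        ,  0.        ,  0.        ,  0.        ]), 'position': array([ 5.66618936e+02, -8.94314395e-01,  1.10123922e+03]), 'orientation': array([-3.10396983e+00,  1.64158951e-03, -1.54187599e+00])}
```

View pics/scene0.png

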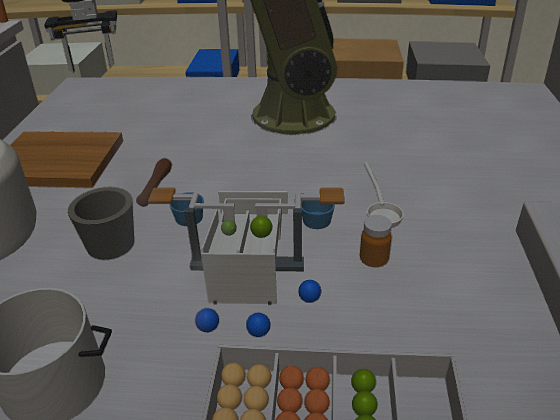

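View pics/top0.png

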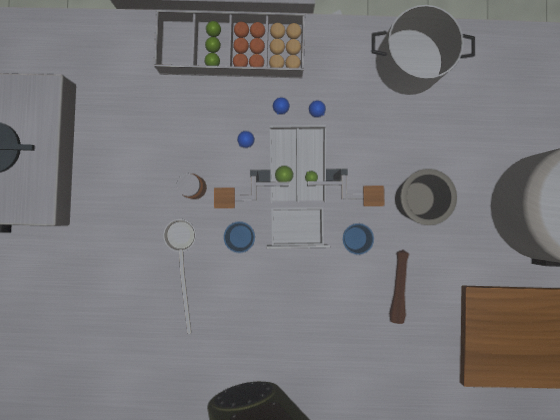

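The large lime is in the left lane: top view (284,174) against (311,177) for the small one. In the scene view it is at (261,227), on the +y side. The left paddle is at top (224,198), the right paddle at (373,196), and the drawer front at about (298,246). Next I'll measure these.

```bash
cat > h.py <<'E'
import numpy as np,cv2
from scipy.spatial.transform import Rotation as Ro
def cam(c):
    f=210/np.tan(np.radians(c["fovy"])/2)
    return np.array([[f,0,c["cx"]],[0,f,c["cy"]],[0,0,1]]),Ro.from_euler('xyz',c["orientation"]).as_matrix(),np.array(c["position"])
def ray(c,uv):
    K,R,p=cam(c);n=cv2.undistortPoints(np.array([[uv]],float),K,np.array(c["D"]))[0,0]
    return p,R@np.array([n[0],n[1],1])
def onz(c,uv,z):
    p,d=ray(c,uv);return p+d*(z-p[2])/d[2]
def tri(c1,u1,c2,u2):
    p,d=ray(c1,u1);q,e=ray(c2,u2)
    t=np.linalg.lstsq(np.c_[d,-e],q-p,rcond=None)[0];a=p+d*t[0];b=q+e*t[1]
    return (a+b)/2,np.linalg.norm(a-b)
def proj(c,P):
    K,R,p=cam(c);r,_=cv2.Rodrigues(R.T);return cv2.projectPoints(np.array(P,float).reshape(-1,1,3),r,-R.T@p,K,np.array(c["D"]))[0][:,0]
def blobs(im,lo,hi,win,amin=30):
    h=cv2.cvtColor(im,cv2.COLOR_RGB2HSV);m=cv2.inRange(h,np.array(lo),np.array(hi));u0,v0,u1,v1=win
    k=np.zeros_like(m);k[v0:v1,u0:u1]=m[v0:v1,u0:u1]
    n,l,s,ce=cv2.connectedComponentsWithStats(k);return [(ce[i].round(1),s[i]) for i in range(1,n) if s[i][4]>amin]
E
python3 - <<'E'
from h import *
from cell import cams
t=cams.camera("top");s=cams.camera("scene")
for nm,c,w in(("top",t,(205,180,390,215)),("scene",s,(145,180,350,210))):
    print(nm,"wood",blobs(c["image"],(5,110,60),(20,255,255),w))
print("lime top",blobs(t["image"],(30,100,40),(55,255,255),(260,150,330,195)))
print("lime sc",blobs(s["image"],(30,100,40),(55,255,255),(215,205,280,245)))
for n,c,(a,b,w,h) in(("top",t,(200,110,190,150)),("scene",s,(130,150,240,170))):
    cv2.imwrite(f"pics/{n}z.png",cv2.resize(c["image"][b:b+h,a:a+w,::-1],None,fx=4 if n=="top" else 3,fy=4 if n=="top" else 3,interpolation=cv2.INTER_CUBIC)[:600,:800])
E
```

```text
top wood [(array([373. , 195.3]), array([364, 186,  19,  20, 306], dtype=int32)), (array([223.4, 197.2]), array([214, 188,  20,  20, 307], dtype=int32))]
scene wood [(array([161.1, 195.2]), array([148, 187,  27,  17, 358], dtype=int32)), (array([331.4, 195.6]), array([320, 188,  24,  16, 375], dtype=int32))]
lime top [(array([283.9, 173.7]), array([276, 166,  16,  15, 179], dtype=int32)), (array([311. , 176.1]), array([306, 172,  11,   9,  86], dtype=int32))]
lime sc [(array([260.8, 226. ]), array([250, 216,  22,  22, 353], dtype=int32)), (array([228.8, 226.1]), array([222, 220,  14,  15, 139], dtype=int32))]
```

View pics/topz.png

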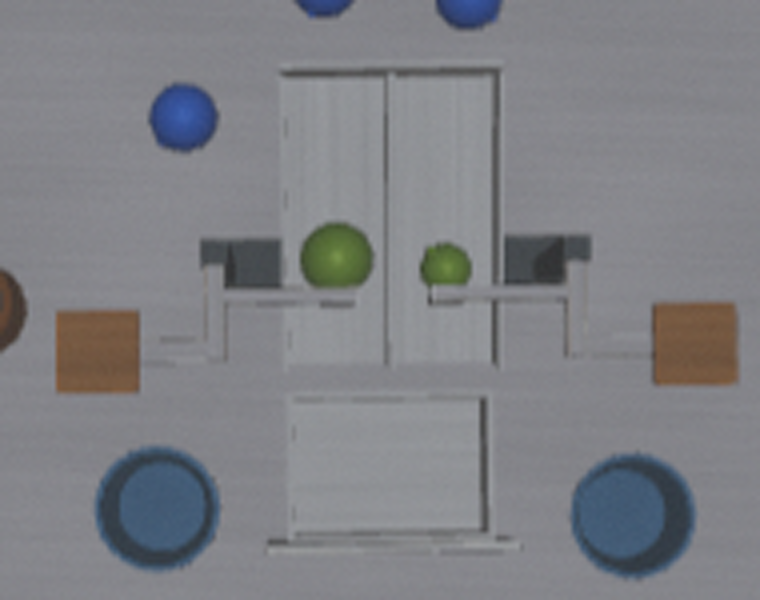

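View pics/scenez.png

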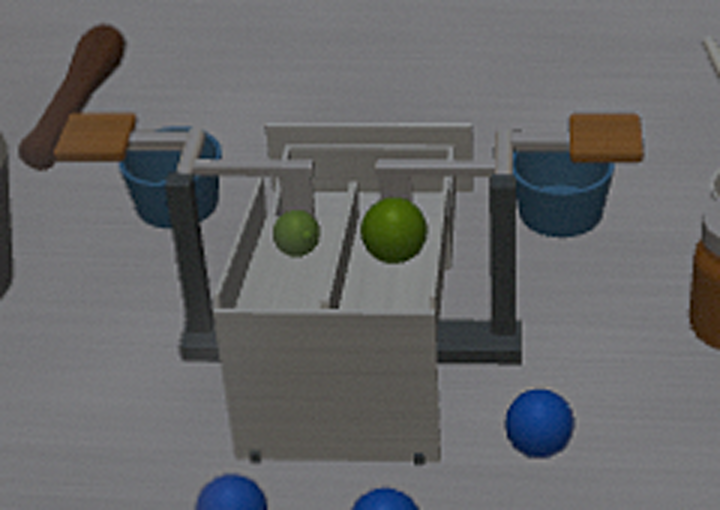

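```bash
python3 - <<'E'
from h import *
from cell import cams
np.set_printoptions(suppress=True,precision=1)
t=cams.camera("top");s=cams.camera("scene")
L=onz(t,(223.9,197.7),133);R=onz(t,(373.5,195.8),133)
print(L,R,np.linalg.norm(L-R)); print("tri",tri(t,(223.9,197.7),s,(331.8,195)),tri(t,(373.5,195.8),s,(161,194.5)))
y=(L-R)/np.linalg.norm(L-R);x=np.array([y[1],-y[0],0]);O=(L+R)/2+30*x;O[2]=0
print("yaw",np.arctan2(x[1],x[0]),"O",O)
T=np.c_[x,y,[0,0,1]]
def loc(p):return (p-O)@T
def px(a,b):return (200+a/4-.4,110+b/4-.4)
for a,b in((268,545),(519,542),(268,552),(519,550)):
    P=onz(t,px(a,b),62);print("front top",P,loc(P))
for p in((267,247.5),(330,247)):pass
for u,z in(((283.9,173.7),75),((311,176.1),70)):print("lime",loc(onz(t,u,z)))
for a,b in((160,508),(633,515)):P=onz(t,px(a,b),45);print("ram",P,loc(P))
print("scene check drawer")
for a,b in((266,126),(471,126)):
    P=onz(s,(130+a/3-.3,150+b/3-.3),62);print(P,loc(P))
P=onz(t,(428,197),105);print("mortar",loc(P)); P=onz(t,(190,185),90);print("jar",P,loc(P)); P=onz(t,(180,235),20);print("ladle",P,loc(P))
E
```

```text
[613.7 110.9 133. ] [ 627.3 -217.8  133. ] 328.96530808045094
tri (array([613.8, 111.8, 129.5]), np.float64(0.9977759878745724)) (array([ 627.6, -218.7,  130.3]), np.float64(0.5969002461765548))
yaw 0.04159160262117714 O [650.5 -52.2   0. ]
front top [506.8  15.1  62. ] [-140.7   73.2   62. ]
front top [ 512.8 -132.3   62. ] [-140.9  -74.3   62. ]
front top [502.7  14.9  62. ] [-144.8   73.2   62. ]
front top [ 508.1 -132.4   62. ] [-145.6  -74.2   62. ]
lime [27.4 30.5 75. ]
lime [ 21.5 -33.   70. ]
ram [526.   80.5  45. ] [-118.9  137.7   45. ]
ram [ 530.  -202.1   45. ] [-126.6 -144.8   45. ]
scene check drawer
[ 512.6 -131.8   62. ] [-141.   -73.8   62. ]
[506.2  17.   62. ] [-141.3   75.1   62. ]
mortar [ -32.8 -294.6  105. ]
jar [642.7 194.8  90. ] [  2.5 247.1  90. ]
ladle [524.6 228.5  20. ] [-114.1  285.7   20. ]
```

```bash
cat >> h.py <<'E'
O=np.array([650.5,-52.2,0]);YAW=0.0416
T=Ro.from_euler('z',YAW).as_matrix()
np.set_printoptions(suppress=True,precision=4)
def go(l,n=1,jaw='y',flip=1):
    from cell import readout
    s=readout.read_state();R=Ro.from_euler('xyz',s["eef_rot"]);p=s["eef_pos"]
    yy=T[:,1]*flip if jaw=='y' else T[:,0]*flip
    xx=np.array([0,0,-1.]);G=Ro.from_matrix(np.c_[xx,yy,np.cross(xx,yy)])
    print("t",s["clock"],"local",(p-O)@T,"F",s["wrist_force"],"gap",s["finger_gap"])
    print("q",s["joints"]); print("tool axes\n",R.as_matrix())
    rv=(R.inv()*G).as_rotvec(); tgt=O+T@np.array(l,float)
    print("turn",rv,"shift m(tool now)",R.inv().apply(tgt-p)/1000)
    print("world tgt",tgt,"shift in goal axes",G.inv().apply(tgt-p)/1000)
E
python3 -c "
from h import *
go((-190,0,205),flip=1);go((-190,0,205),flip=-1)"
```

```text
t 0.3 local [-513.748  -454.1153  205.2674] F [-0.0126  0.8697 -0.2892] gap 94.04514575382778
q [-1.3496  0.3001  1.5212 -0.      1.3207 -0.0666]
tool axes
 [[-0.0001  0.2838 -0.9589]
 [ 0.0004 -0.9589 -0.2838]
 [-1.     -0.0004 -0.    ]]
turn [-2.8954 -0.0006  0.    ] shift m(tool now) [ 0.0004 -0.3615 -0.4247]
world tgt [460.6644 -60.1017 205.    ] shift in goal axes [0.0003 0.4541 0.3237]
t 0.3 local [-513.748  -454.1153  205.2674] F [-0.0126  0.8697 -0.2892] gap 94.04514575382778
q [-1.3496  0.3001  1.5212 -0.      1.3207 -0.0666]
tool axes
 [[-0.0001  0.2838 -0.9589]
 [ 0.0004 -0.9589 -0.2838]
 [-1.     -0.0004 -0.    ]]
turn [0.2462 0.     0.0004] shift m(tool now) [ 0.0004 -0.3615 -0.4247]
world tgt [460.6644 -60.1017 205.    ] shift in goal axes [ 0.0003 -0.4541 -0.3237]
```

apply_moves(
  plan=[0.123, 0, 0, 0, -0.036, -0.042, 0, 0.123, 0, 0, 0, -0.041, -0.038, 0, 0, 0, 0, 0, -0.045, -0.032, 0, 0, 0, 0, 0, -0.045, -0.032, 0, 0, 0, 0, 0, -0.045, -0.032, 0],
)

```text
clock: 0.92
eef_pos: [307.8, -293.8, 205.6]
eef_rot: [2.36, 1.57, -0.74]
wrist_force: [0.9, -1.3, 0.0]
finger_gap: 47.3
```

apply_moves(
  plan=[0, 0, 0, 0, -0.045, -0.032, 0, 0, 0, 0, 0, -0.045, -0.032, 0, 0, 0, 0, 0, -0.045, -0.032, 0, 0, 0, 0, 0, -0.045, -0.032, 0, 0, 0, 0, 0, -0.045, -0.032, 0],
)

```text
clock: 1.55
eef_pos: [458.4, -62.1, 205.6]
eef_rot: [2.821, 1.57, -0.278]
wrist_force: [-0.1, -0.2, 0.7]
finger_gap: 0.8
```

```bash
python3 -c "
from h import *
go((-190,0,36),flip=-1)"
```

```text
t 1.55 local [-192.3195   -1.914   205.6433] F [-0.1138 -0.2319  0.6838] gap 0.7771034564337777
q [-0.2138  0.1034  1.7567 -0.      1.281   1.3151]
tool axes
 [[ 0.0005  0.0419 -0.9991]
 [-0.0001 -0.9991 -0.0419]
 [-1.      0.0002 -0.0005]]
turn [ 0.0003 -0.0005 -0.0002] shift m(tool now) [ 0.1696 -0.0019 -0.0022]
world tgt [460.6644 -60.1017  36.    ] shift in goal axes [ 0.1696 -0.0019 -0.0023]
```

apply_moves(
  plan=[0, 0, 0, 0.045, -0.002, 0, 0, 0, 0, 0, 0.045, 0, 0, 0, 0, 0, 0, 0.045, 0, 0, 0, 0, 0, 0, 0.034, 0, 0, 0, 0, 0, 0, 0, 0, 0, 0],
)

```text
clock: 2.17
eef_pos: [456.3, -61.6, 34.9]
eef_rot: [-0.259, 1.567, 2.925]
wrist_force: [0.1, -0.7, 0.3]
finger_gap: 0.5
```

```bash
python3 -c "
from h import *
go((-124,0,36),flip=-1)
from cell import cams
t=cams.camera('top')['image'];s=cams.camera('scene')['image']
cv2.imwrite('pics/p1.png',np.hstack([cv2.resize(t[130:290,180:380],(400,320)),cv2.resize(s[90:290,150:350],(320,320))])[:,:,::-1])"
```

```text
t 2.175 local [-194.3999   -1.3348   34.9038] F [ 0.1402 -0.7087  0.3151] gap 0.500685168788423
q [-0.2138  0.3377  1.9215  0.      0.8866  1.3152]
tool axes
 [[-0.0041  0.0417 -0.9991]
 [ 0.0009 -0.9991 -0.0417]
 [-1.     -0.0011  0.0041]]
turn [0.0002 0.0041 0.0011] shift m(tool now) [-0.0014 -0.0013 -0.0704]
world tgt [526.6073 -57.3569  36.    ] shift in goal axes [-0.0011 -0.0013 -0.0704]
```

View pics/p1.png

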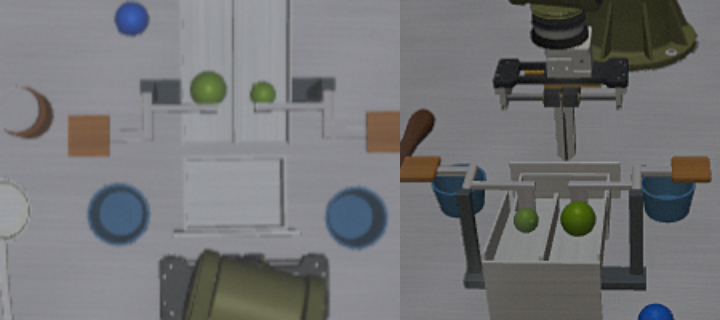

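The shut fingers stand centred in front of the drawer plate and nothing is touched. I'll push now.

apply_moves(
  plan=[0, 0, 0, 0, -0.001, -0.02, 0, 0, 0, 0, 0, 0, -0.02, 0, 0, 0, 0, 0, 0, -0.012, 0, 0, 0, 0, 0, 0, -0.008, 0, 0, 0, 0, 0, 0, 0, 0],
)

```text
clock: 2.9
eef_pos: [517.8, -58.4, 36.8]
eef_rot: [2.966, 1.57, -0.133]
wrist_force: [-0.8, -0.1, 0.7]
finger_gap: 0.8
```

apply_moves(
  plan=[0, 0, 0, 0, 0, -0.004, 0, 0, 0, 0, 0, 0, -0.003, 0],
)

```text
clock: 3.15
eef_pos: [524.4, -58.1, 36.5]
eef_rot: [-0.281, 1.57, 2.902]
wrist_force: [-1.3, -0.2, 1.8]
finger_gap: 0.2
```

```bash
python3 -c "
from h import *
go((-124,0,36),flip=-1)"
```

```text
t 3.15 local [-126.2459   -0.6212   36.4974] F [-1.2761 -0.2141  1.7932] gap 0.15863823359002557
q [-0.1797  0.4571  1.7379  0.      0.9469  1.3493]
tool axes
 [[-0.0003  0.0417 -0.9991]
 [ 0.0001 -0.9991 -0.0417]
 [-1.     -0.0001  0.0003]]
turn [0.0001 0.0003 0.0001] shift m(tool now) [ 0.0005 -0.0006 -0.0022]
world tgt [526.6073 -57.3569  36.    ] shift in goal axes [ 0.0005 -0.0006 -0.0022]
```

Friction of about 2 N is felt and the stop isn't reached yet.

apply_moves(
  plan=[0, 0, 0, 0, 0, -0.003, 0, 0, 0, 0, 0, 0, -0.002, 0],
)

```text
clock: 3.4
eef_pos: [527.3, -57.9, 36.3]
eef_rot: [-0.075, 1.565, 3.108]
wrist_force: [-29.2, -2.5, 20.9]
finger_gap: 0.4
```

apply_moves(
  plan=[0, 0, 0, 0, 0, -0.002, 0, 0, 0, 0, 0, 0, -0.001, 0],
)

```text
clock: 3.65
eef_pos: [527.4, -57.9, 36.3]
eef_rot: [-0.079, 1.557, 3.104]
wrist_force: [-50.3, -3.3, 37.8]
finger_gap: 0.6
```

```bash
python3 -c "
from h import *
go((-124,0,36),flip=-1)"
```

```text
t 3.65 local [-123.261    -0.5531   36.2669] F [-50.3131  -3.3184  37.7918] gap 0.5941951108024094
q [-0.1774  0.4694  1.7195 -0.0023  0.9659  1.3527]
tool axes
 [[-0.0133  0.042  -0.999 ]
 [ 0.0005 -0.9991 -0.042 ]
 [-0.9999 -0.0011  0.0133]]
turn [0.0004 0.0133 0.0011] shift m(tool now) [ 0.0003 -0.0006  0.0007]
world tgt [526.6073 -57.3569  36.    ] shift in goal axes [ 0.0003 -0.0006  0.0007]
```

Hard stop reached, at the expected -115 mm front plane. I'll back off, rise and check.

apply_moves(
  plan=[0, 0, 0, 0, 0, 0.02, 0, 0, 0, 0, 0, 0, 0.03, 0, 0, 0, 0, -0.05, 0, 0, 0, 0, 0, 0, -0.05, 0, 0, 0, 0, 0, 0, -0.04, 0, 0, 0],
)

```text
clock: 4.28
eef_pos: [482.9, -59.9, 178.7]
eef_rot: [2.925, 1.569, -0.174]
wrist_force: [0.1, 0.2, 0.1]
finger_gap: 0.4
```

```bash
python3 -c "
from h import *
go((-30,168,175),flip=-1)
from cell import cams
c=cams.camera('top');t=c['image'];s=cams.camera('scene')
print('plate', proj(c,[O+T@np.array(p) for p in((-115,73,62),(-115,-73,62))]),proj(s,[O+T@np.array(p) for p in((-115,73,62),(-115,-73,62))]))
for f in (1,2):pass
cv2.imwrite('pics/p2.png',np.hstack([cv2.resize(t[130:290,180:380],(400,320)),cv2.resize(s['image'][90:290,150:350],(320,320))])[:,:,::-1])"
```

```text
t 4.275 local [-167.8187   -0.6891  178.6684] F [0.1271 0.223  0.0568] gap 0.3506273470861561
q [-0.1987  0.1824  1.7315  0.0001  1.2257  1.3303]
tool axes
 [[ 0.002   0.0418 -0.9991]
 [-0.0004 -0.9991 -0.0418]
 [-1.      0.0004 -0.002 ]]
turn [ 0.0002 -0.002  -0.0004] shift m(tool now) [ 0.0039 -0.1687 -0.1378]
world tgt [613.5392 114.407  175.    ] shift in goal axes [ 0.0037 -0.1687 -0.1378]
plate [[266.5423 234.8663]
 [328.6295 234.0698]] [[285.3602 198.6057]
 [217.1316 198.505 ]]
```

View pics/p2.png

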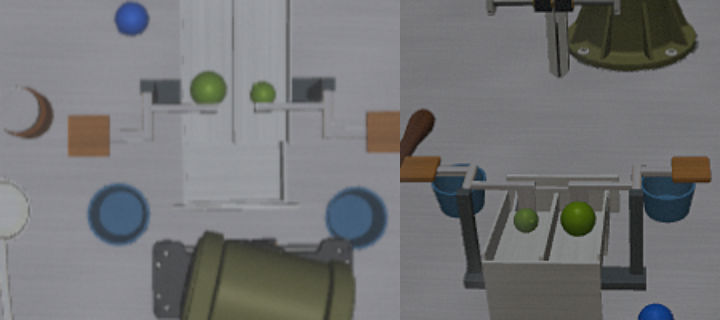

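The plate is at top row ≈233, against 234 predicted for home, so the drawer is home. Now to above the left paddle.

apply_moves(
  plan=[0, 0, 0, 0, -0.042, -0.034, 0, 0, 0, 0, 0, -0.042, -0.034, 0, 0, 0, 0, 0, -0.042, -0.034, 0, 0, 0, 0, 0, -0.042, -0.034, 0, 0, 0, 0, 0, 0, 0, 0],
)

```text
clock: 5.0
eef_pos: [612.0, 116.3, 174.3]
eef_rot: [-0.063, 1.569, 3.123]
wrist_force: [-0.9, -0.6, -0.1]
finger_gap: 0.8
```

```bash
python3 -c "
from h import *
go((-30,168,137),flip=-1)
from cell import cams
t=cams.camera('top');s=cams.camera('scene')
cv2.imwrite('pics/p3.png',np.hstack([cv2.resize(t['image'][130:290,180:380],(400,320)),cv2.resize(s['image'][90:290,200:400],(320,320))])[:,:,::-1])"
```

```text
t 5.0 local [-31.4134 169.974  174.3024] F [-0.9137 -0.6351 -0.1038] gap 0.7890492545902881
q [0.1289 0.4886 1.3334 0.0003 1.3214 1.6548]
tool axes
 [[-0.0018  0.0449 -0.999 ]
 [ 0.     -0.999  -0.0449]
 [-1.     -0.0001  0.0018]]
turn [0.0033 0.0018 0.0001] shift m(tool now) [ 0.0373  0.002  -0.0015]
world tgt [613.5392 114.407  137.    ] shift in goal axes [ 0.0373  0.002  -0.0014]
```

View pics/p3.png

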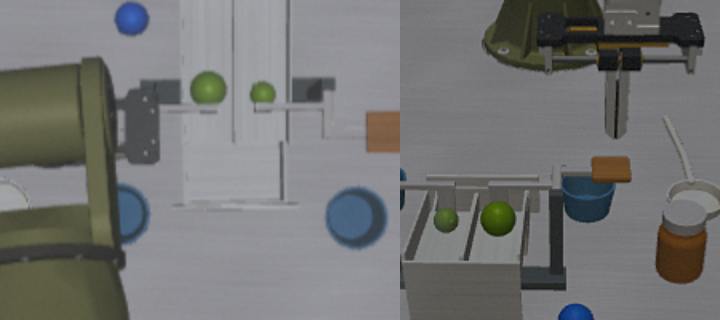

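The fingertips are centred above the left paddle, in the scene view. I'll press down.

apply_moves(
  plan=[0, 0, 0, 0.02, 0.002, -0.001, 0, 0, 0, 0, 0.016, 0, 0, 0, 0, 0, 0, 0.012, 0, 0, 0, 0, 0, 0, 0.012, 0, 0, 0, 0, 0, 0, 0.01, 0, 0, 0],
)

```text
clock: 5.72
eef_pos: [612.7, 111.5, 106.3]
eef_rot: [2.988, 1.57, -0.112]
wrist_force: [-0.5, -1.7, 4.9]
finger_gap: 0.1
```

apply_moves(
  plan=[0, 0, 0, 0.005, 0, 0, 0, 0, 0, 0, 0.003, 0, 0, 0],
)

```text
clock: 5.98
eef_pos: [612.6, 111.8, 98.5]
eef_rot: [-2.988, 1.57, 0.196]
wrist_force: [-0.5, -0.9, 4.1]
finger_gap: 0.6
```

```bash
python3 -c "
from h import *
go((-30,168,97),flip=-1)"
```

```text
t 5.975 local [-31.0396 165.4506  98.4563] F [-0.4679 -0.8885  4.1449] gap 0.5741648125871767
q [0.1217 0.5594 1.4106 0.     1.1711 1.6506]
tool axes
 [[ 0.0004  0.0418 -0.9991]
 [ 0.0001 -0.9991 -0.0418]
 [-1.     -0.0001 -0.0004]]
turn [ 0.0002 -0.0004  0.0001] shift m(tool now) [ 0.0015 -0.0025 -0.001 ]
world tgt [613.5392 114.407   97.    ] shift in goal axes [ 0.0015 -0.0025 -0.001 ]
```

apply_moves(
  plan=[0, 0, 0, 0.0015, 0, 0, 0, 0, 0, 0, 0, 0, 0, 0, 0, 0, 0, 0, 0, 0, 0, 0, 0, 0, 0, 0, 0, 0, 0, 0, 0, 0, 0, 0, 0],
)

```text
clock: 6.6
eef_pos: [612.5, 111.8, 97.0]
eef_rot: [-2.801, 1.571, 0.382]
wrist_force: [1.5, 0.9, 3.9]
finger_gap: 0.8
```

```bash
python3 -c "
from h import *
go((-30,168,97),flip=-1)
from cell import cams
t=cams.camera('top');s=cams.camera('scene')
cv2.imwrite('pics/p4.png',np.hstack([cv2.resize(t['image'][130:290,180:380],(400,320)),cv2.resize(s['image'][90:290,200:400],(320,320))])[:,:,::-1])"
```

```text
t 6.6 local [-31.1188 165.4617  97.0319] F [1.537  0.9493 3.8527] gap 0.7650806087114027
q [0.1217 0.561  1.4118 0.0001 1.1686 1.6506]
tool axes
 [[ 0.0003  0.0418 -0.9991]
 [ 0.0001 -0.9991 -0.0418]
 [-1.     -0.0001 -0.0003]]
turn [ 0.0003 -0.0003  0.0001] shift m(tool now) [ 0.     -0.0025 -0.0011]
world tgt [613.5392 114.407   97.    ] shift in goal axes [ 0.     -0.0025 -0.0011]
```

View pics/p4.png

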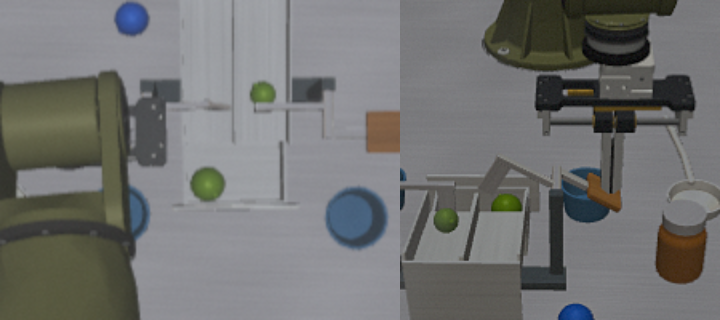

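The gate is up and the large lime now shows at top (283,222), inside the drawer. I'll hold a moment and then measure it.

apply_moves(
  plan=[0, 0, 0, 0, 0, 0, 0, 0, 0, 0, 0, 0, 0, 0, 0, 0, 0, 0, 0, 0, 0, 0, 0, 0, 0, 0, 0, 0, 0, 0, 0, 0, 0, 0, 0],
)

```text
clock: 7.32
eef_pos: [612.5, 111.8, 97.0]
eef_rot: [-2.835, 1.571, 0.348]
wrist_force: [1.4, 0.6, 4.3]
finger_gap: 0.3
```

```bash
python3 -c "
from h import *
from cell import cams
t=cams.camera('top');s=cams.camera('scene')
b=blobs(t['image'],(30,100,40),(55,255,255),(255,140,335,250));print(b)
b2=blobs(s['image'],(30,100,40),(55,255,255),(215,195,290,245));print(b2)
for c,_ in b:
  P=onz(t,c,26);print((P-O)@T)
"
```

```text
[(array([311. , 176.1]), array([306, 172,  11,   9,  85], dtype=int32)), (array([283.3, 221.6]), array([276, 214,  15,  16, 179], dtype=int32))]
[(array([266.1, 216.7]), array([257, 211,  19,  11, 174], dtype=int32)), (array([228.8, 225.9]), array([222, 220,  14,  15, 135], dtype=int32))]
[ 25.8328 -36.7726  26.    ]
[-84.4279  32.4415  26.    ]
```

The lime is in the drawer at local (-84, 32), resting against its front wall. Releasing now.

apply_moves(
  plan=[0, 0, 0, -0.012, 0, 0, 0, 0, 0, 0, -0.012, 0, 0, 0, 0, 0, 0, -0.012, 0, 0, 0, 0, 0, 0, -0.04, 0, 0, 0, 0, 0, 0, -0.04, 0, 0, 0],
)

```text
clock: 8.05
eef_pos: [612.2, 111.5, 214.5]
eef_rot: [0.612, 1.57, -2.488]
wrist_force: [-0.0, 0.2, -0.2]
finger_gap: 0.2
```

apply_moves(
  plan=[0, 0, 0, -0.02, 0, 0.04, 0, 0, 0, 0, 0, 0, 0.05, 0, 0, 0, 0, 0, 0, 0.05, 0, 0, 0, 0, 0, 0, 0.05, 0, 0, 0, 0, 0, 0, 0, 0],
)

```text
clock: 8.68
eef_pos: [420.7, 103.7, 234.0]
eef_rot: [3.094, 1.569, -0.006]
wrist_force: [0.1, 0.1, 1.0]
finger_gap: 0.4
```

apply_moves(
  plan=[0, 0, 0, 0, 0, 0, 0, 0, 0, 0, 0, 0, 0, 0, 0, 0, 0, 0, 0, 0, 0, 0, 0, 0, 0, 0, 0, 0, 0, 0, 0, 0, 0, 0, 0],
)

```text
clock: 9.3
eef_pos: [422.7, 103.8, 232.8]
eef_rot: [0.247, 1.571, -2.853]
wrist_force: [0.6, 0.8, 0.0]
finger_gap: 0.6
```

```bash
python3 -c "
from h import *
from cell import cams
go((-30,168,200),flip=-1)
t=cams.camera('top');s=cams.camera('scene')
for c in blobs(t['image'],(30,100,40),(55,255,255),(255,140,335,250)):print(c,(onz(t,c[0],26)-O)@T)
for nm,c,w in(('top',t,(205,180,390,215)),('scene',s,(145,180,350,210))):
    print(nm,'wood',blobs(c['image'],(5,110,60),(20,255,255),w))
print('plate pred 234-235')
cv2.imwrite('pics/p5.png',np.hstack([cv2.resize(t['image'][130:290,160:380],(440,320)),cv2.resize(s['image'][90:290,150:400],(350,320))])[:,:,::-1])"
```

```text
t 9.3 local [-221.0922  165.3387  232.8405] F [0.6096 0.8086 0.0412] gap 0.6478659275061548
q [ 0.1566  0.0175  1.7833 -0.      1.341   1.6856]
tool axes
 [[-0.0002  0.0418 -0.9991]
 [-0.0001 -0.9991 -0.0418]
 [-1.      0.0001  0.0002]]
turn [ 0.0002  0.0002 -0.0001] shift m(tool now) [ 0.0328 -0.0026 -0.1911]
world tgt [613.5392 114.407  200.    ] shift in goal axes [ 0.0328 -0.0027 -0.1911]
(array([311.1, 176.1]), array([306, 172,  11,   9,  84], dtype=int32)) [ 25.8297 -37.017   26.    ]
(array([283.4, 221.7]), array([277, 215,  14,  15, 168], dtype=int32)) [-84.6743  32.2013  26.    ]
top wood [(array([373.3, 195.5]), array([364, 186,  20,  20, 315], dtype=int32)), (array([223.2, 197.4]), array([214, 188,  20,  20, 314], dtype=int32))]
scene wood [(array([161.1, 195.2]), array([148, 187,  27,  17, 361], dtype=int32)), (array([331.4, 195.5]), array([320, 188,  24,  16, 373], dtype=int32))]
plate pred 234-235
```

View pics/p5.png

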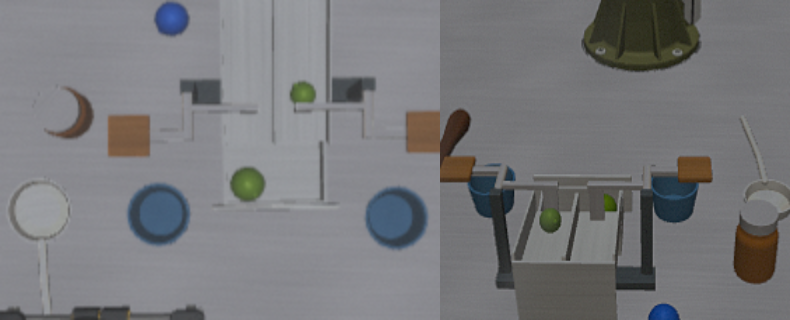

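Both paddles are back at their starting pixels and the gates are shut. The lime is still in the drawer at (283,222), the small lime hasn't moved, and the arm is clear. Handing in.

```bash
python3 -c "
from cell import ticket
print(ticket.sign_off())"
```

```text
the job is handed in; nothing more can be done
None
```

The large lime is in the catch drawer, its gate is shut again, and the job was handed in at about 9.4 s of the 42 s allowed. No verdict is reported back, so the results below are my own checks.

- **Drawer:** I pushed it with shut fingertips until it met its hard stop. The wrist force rose to about 63 N there, half the 120 N limit. The front plate then sat at the predicted home position (top image row about 233, predicted 234).
- **Paddle:** I pressed the left paddle, on the large lime's side, to about its stop with roughly 4 N and held it there. The gate lifted and the lime rolled into the drawer. I then let the paddle up, and the arm backed off to about 190 mm away and 230 mm above the counter.
- **Last pictures:** The large lime lies still at about (-85, +32) mm in the dispenser frame, inside the drawer. Both paddles are within 0.3 px of their starting pixels. The small lime is unmoved behind its gate, and the ramekins, jar and ladle look undisturbed. I did not check the mortar and pestle closely at the end; the arm only passed well above the pestle on the way in. The wrist force is near zero.

No check failed. The only disagreement was that finding the paddle height from the two cameras gave 130 mm instead of the stated 133 mm, about what the 2 mm calibration error would explain.

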